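Load a glaze sample carrier and show it to the inspection camera

TASK

Thread the two glazed test rings over the post of the sample carrier, the wide one first and then the narrow one on top of it, each fully home. Then pick the loaded carrier up by the top of its post and hold it still and upright in front of the inspection camera: the middle of the pair of rings level with the lens and straight ahead of it, 15 cm from its front glass, with a long side of the carrier's base square to the lens. Finish while still holding it there, do not bump the camera, and leave everything else on the table where it stands.

Things in the scene. Friction and masses are not known exactly. Their poses are not given: they have to be found in the camera images.
- carrier: Loose carrier, 0.3 kg: wooden base 70 mm (its x) by 110 mm (its y; long sides along y) by 12 mm, with a central steel post 14 mm square (faces along x and y) from z = 12 to 78 mm, the last 5 mm tapered. Origin: centre of the underside; z up. Half a turn about z makes no difference. With both rings home the post is free from z = 48 to 78 mm: grip there.
- carrier_middle (a point): Point on the carrier's post axis, 30 mm above the carrier's underside: the middle of the pair of rings when both are home. This is the point to bring in front of the lens. Axes as the carrier's.
- wide_ring: Loose plain white glazed ring, 60 mm outside diameter, 28 mm hole right through, 18 mm high, 0.08 kg, lying flat on the table. Origin: centre of its underside; z is the axis. Home: its underside on the carrier's plate, 12 mm above the carrier's underside, round the post.
- narrow_ring: Loose plain white glazed ring, 44 mm outside diameter, 28 mm hole right through, 18 mm high, 0.04 kg, lying flat on the table. Origin: centre of its underside; z is the axis. Home: its underside on the wide ring, 30 mm above the carrier's underside, round the post. Either ring may lie on the left or on the right.
- inspection_camera: Grey box camera with a black lens barrel on a dark stand, fixed to the table at the back; base plate 120 by 100 mm, column to 257 mm high. It looks level along its own -x. Origin: on the table under the camera; z up. Do not touch it.
- lens (a point): Centre of the lens's front glass, 70 mm ahead of the camera's origin along its -x, 200 mm above the table. Axes as the camera's: the carrier's middle belongs at x = -150 mm, y = 0, z = 0 in this frame, with the carrier's x axis along the lens's x axis (either way round).
- jar: Bystander: small glaze jar with screw lid, 50 mm across, 62 mm high, loose; origin at the centre of its underside.
- tile: Bystander: flat test tile, 58 by 45 by 6 mm, loose; origin at the centre of its underside.
- stilt: Bystander: three-armed kiln stilt, 47 by 45 by 15 mm, loose; origin at the centre of its underside.
- bung: Bystander: rubber bottle bung, 27 mm across, 15 mm high, loose; origin at the centre of its underside.
- mug: Bystander: handled mug, 127 by 108 by 93 mm, loose; origin at the centre of its underside.
- bowl: Bystander: tea bowl, 119 mm across, 76 mm high, loose; origin at the centre of its underside.
Things that resemble listed ones, but are neither listed nor needed, are in the scene too. What is shaped like the wide_ring but yellow is not meant. Of the things that look like the carrier, take the one that is farthest from the robot's base at the start.

How it is judged:
By the outcome, as a careful person would: the job done as asked, in the order asked, and still so for the second after the job is handed in, while the arm keeps its last pose, push and grip.
It also fails if it takes over 64 s, if anything falls off the work surface, if the arm or the gripper's body presses on something with over 40 N, if the wrist force passes 120 N, or if a joint passes its speed limit or range.

ROBOT

A 6-joint arm with a two-finger parallel gripper is mounted at the origin on the work surface; the furniture and walls round the work are solid. World frame = base frame: x ahead of the robot, y to its left, z up, the work surface at z = 0. Lengths are in m, angles in rad, forces in N, time in s.
With the tool pointing down it reaches from about 0.35 to 0.875 m from the base axis. Payload 4.2 kg.
Tool frame: the origin (TCP) lies at the very end of the fingers, on their centre line; the grasp point (between the pads) lies behind it (env.grip_point_offset is the z of the grasp point in the tool frame, in m); z points along the fingers, y is the line along which they close (so a half turn about z gives the same grasp; the last joint's range is limited). The gripper opens to 87 mm and grips with 3 to 60 N. Pads are 19 mm wide; open, the fingers measure 117 mm over their backs; the gripper's body (75 mm by 190 mm) begins 51 mm behind the grasp point.
Start: joints at [1.394, 0.385, 0.008, 0, -1.194, -0.259], TCP at [0.264, 0.567, 0.223] pointing down, gripper open.
Joint ranges: [-3.14, 3.14], [-1.21, 2.06], [-1.07, 1.41], [-3.16, 2.05], [-2.99, -0.16], [-3.1, 3.1]. Speed limits (rad/s): [2.79, 2.79, 3.14, 3.14, 3.14, 3.14].

INTERFACE

Orientations are given as a unit quaternion [x, y, z, w].
In Python, from cell import env, cams, order gives the robot as it stands.
- The arm moves only by the shell command python3 -m jog 'ROWS' [FORCE]. ROWS is JSON, a list of rows, each a list of 5 numbers: the shift along the tool's x, y, z in cm, then the turn about the tool's z in units of 8 degrees (1.0 is 8 degrees), then the opening, from -1 (shut) to 1 (fully open), so that 0 is half open. In form: [[x, y, z, twist, fingers], ...]. A call has 1 to 12 rows; each row shifts and turns the commanded pose from where the row before left it, along the tool's axes as they then stand; what a row does not reach is not made up. A row lasts 1/8 s, in which the tool goes at most 62.5 mm and 10.7 degrees, less where a joint would pass 70% of its speed; a pose out of reach is approached as far as the arm can. A call is refused whole if a number of a shift passes 6.25 or a number of a turn 1, either way. A call with a gripper value outside its range is refused whole. The fingers move at their own pace and stop on an object; FORCE is the grip in N (left out, the last holds). Time passes only in rows, so rows that do not move let the fingers close. It gives the time, the measured TCP pose, the force, the opening and the grip force at its end, in the units of the state.
- env.state(): the state, without advancing time (a new reading comes with each control period).
- cams.capture(name): name is "scene" or "side" or "wrist"; returns a dict with "img" (384x512x3 uint8, blue, green, red), "fov_y" (degrees; the focal length in pixels is half the picture's height over the tangent of half this angle, whatever the lens; pixels are square), "cx", "cy" (the principal point, pixels), "T" (4x4, takes a point from camera to world coordinates); the wrist camera has in their place "mount" (4x4, takes a point from camera to tool coordinates, whose origin is the TCP and whose axes are the flange's). Camera axes: x right, y up, looking along -z (the intrinsics and any distortion apply to the point x, -y, -z); pixel columns grow to the right and rows downward; lengths in m; the calibration is good to about 2 mm. A picture is of the moment at which its call begins: read the wrist's pose just before it. There is no depth.
- order.hand_in(): hands the job in; it is judged then, once.
The state is a dict: "time": time; "q": joint angles; "joint_velocities": joint speeds; "tau": joint torques, N m; "ee_pos": TCP position; "tcp_rot": TCP orientation; "wrist_force": force on the tool from outside, world axes, zero at the start; "wrist_torque": the same for the moment, N m; "grip_width": finger opening in m; "gripper_force": force on a finger pad.
Only numpy, scipy, OpenCV 4.12 (cv2) and the standard library are available. Lean on these libraries where they do the work, as an engineer would, in place of code of your own. Each camera call takes 0.05 s, during which the arm holds its last target. There are 200 camera calls.

## Working session

There is one attempt and no reset: what is moved stays moved. The work goes in short steps, Python scripts to look and compute and a shell command to move; the robot and the scene stay as the last step left them, time stands still between calls to the robot, and variables do not carry over. Pictures are saved under pics/ and viewed, at most 10 in all, crops included, and the job is handed in when it is done.

```bash
ls; mkdir -p pics; python3 - <<'E'
from cell import env,cams,order
import cv2
s=env.state();print(s, env.grip_point_offset)
for n in("scene","side","wrist"):
    c=cams.capture(n);cv2.imwrite(f"pics/{n}0.png",c["img"]);print(n,{k:v for k,v in c.items() if k!="img"})
E
```

```text
pics
{'time': 0.0, 'q': array([ 1.39363384e+00,  3.85524447e-01,  6.63062398e-03, -4.77277673e-04,
       -1.19399098e+00, -2.58595086e-01]), 'joint_velocities': array([ 0.00072134, -0.0001215 , -0.00104698, -0.00020756,  0.00040235,
        0.00032315]), 'tau': array([ 2.43393742e-04, -3.90674937e+01,  1.87403029e+01,  4.22011748e+00,
        1.09819372e-02, -1.96188867e-04]), 'ee_pos': array([0.26354926, 0.56605612, 0.22148408]), 'tcp_rot': array([ 9.76338574e-01, -2.16244883e-01, -1.79115752e-04,  1.05239962e-03]), 'wrist_force': array([ 0.85653341, -0.78844625,  0.84866645]), 'wrist_torque': array([-0.0494312 ,  0.03886708, -0.00358231]), 'gripper_force': 0.0, 'grip_width': 0.08678738399661334} -0.0187
scene {'fov_y': 51.086870292646246, 'cx': 248.12355440973124, 'cy': 187.08036074375565, 'T': array([[ 0.99473779,  0.08085035, -0.06292812,  0.36059507],
       [-0.10241471,  0.76778203, -0.63247291, -0.7041768 ],
       [-0.00282058,  0.63558947,  0.77202207,  1.00928088],
       [ 0.        ,  0.        ,  0.        ,  1.        ]])}
side {'fov_y': 43.97111583353395, 'cx': 251.17662827042687, 'cy': 192.53812563861467, 'T': array([[ 0.76010649,  0.49360744, -0.42259889, -0.17970461],
       [-0.64957729,  0.5941733 , -0.47434948, -0.69133463],
       [ 0.01695455,  0.63506676,  0.77227117,  1.25509964],
       [ 0.        ,  0.        ,  0.        ,  1.        ]])}
wrist {'fov_y': 63.50263528428121, 'cx': 253.21612988987923, 'cy': 190.98197930233232, 'mount': array([[-3.67211752e-04,  9.68308340e-01,  2.49757530e-01,
         6.85051438e-02],
       [ 9.99999926e-01,  3.27592942e-04,  2.00197155e-04,
        -6.55102266e-04],
       [ 1.12033771e-04,  2.49757585e-01, -9.68308389e-01,
        -1.62733556e-01],
       [ 0.00000000e+00,  0.00000000e+00,  0.00000000e+00,
         1.00000000e+00]])}
```

View pics/scene0.png

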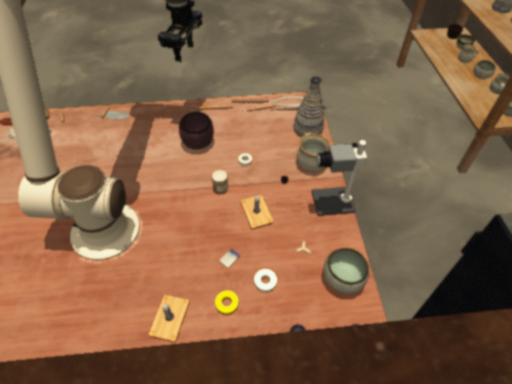

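View pics/side0.png

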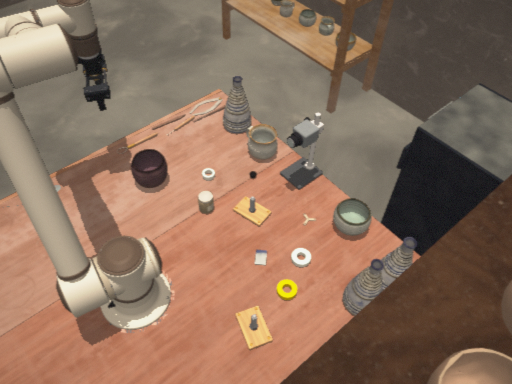

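The scene view shows the wide ring at (265,280), narrow ring at (245,159), carriers at (257,211) and (169,317), the inspection camera at about (335,180), and the yellow decoy at (227,302). The side view shows the same layout: rings at (301,257) and (208,174), carriers at (252,210) and (254,325).

```bash
cat > h.py <<'E'
import numpy as np,cv2
from cell import env,cams
from scipy.spatial.transform import Rotation as R
def cap(n):
    s=env.state(); c=cams.capture(n)
    if n=="wrist":
        T=np.eye(4);T[:3,:3]=R.from_quat(s["tcp_rot"]).as_matrix();T[:3,3]=s["ee_pos"];c["T"]=T@c["mount"]
    c["s"]=s;return c
def ray(c,u,v):
    f=c["img"].shape[0]/2/np.tan(np.radians(c["fov_y"])/2)
    d=c["T"][:3,:3]@np.array([(u-c["cx"])/f,-(v-c["cy"])/f,-1]);return c["T"][:3,3],d
def onz(c,u,v,z):
    o,d=ray(c,u,v);return o+d*(z-o[2])/d[2]
def proj(c,p):
    f=c["img"].shape[0]/2/np.tan(np.radians(c["fov_y"])/2)
    q=c["T"][:3,:3].T@(np.array(p)-c["T"][:3,3]);return np.array([c["cx"]-f*q[0]/q[2],c["cy"]+f*q[1]/q[2]])
def blobs(c,m,amin=40):
    n,l,st,ce=cv2.connectedComponentsWithStats(m.astype(np.uint8))
    return [(st[i,4],ce[i].round(1),st[i,:4]) for i in range(1,n) if st[i,4]>=amin]
def totool(s,dp):  # world shift -> tool cm
    return R.from_quat(s["tcp_rot"]).inv().apply(dp)*100
E
python3 - <<'E'
from h import *
for n in("scene","side"):
    c=cap(n);h=cv2.cvtColor(c["img"],cv2.COLOR_BGR2HSV)
    print(n,"base",onz(c,*((105,230) if n=="scene" else (137,300)),0))
    print("white");[print(a,ce,st,onz(c,*ce,.012).round(3)) for a,ce,st in blobs(c,(h[...,1]<50)&(h[...,2]>185),25)]
    print("wood");[print(a,ce,st,onz(c,*ce,.012).round(3)) for a,ce,st in blobs(c,(h[...,0]>13)&(h[...,0]<26)&(h[...,1]>90)&(h[...,2]>150),150)]
    cv2.imwrite(f"pics/{n}1.png",cv2.resize(c["img"][130:320,180:400],None,fx=3.4,fy=3.15,interpolation=cv2.INTER_CUBIC) if n=="scene" else cv2.resize(c["img"][110:290,180:400],None,fx=3.3,fy=3.3,interpolation=cv2.INTER_CUBIC))
E
```

```text
scene base [-0.00042694  0.00194974  0.        ]
white
66 [358.9 154. ] [353 148  13  11] [0.837 0.22  0.012]
64 [244.8 158.3] [239 154  12  10] [0.444 0.241 0.012]
29 [219.4 176. ] [216 174   8   5] [0.353 0.17  0.012]
206 [ 36.5 187. ] [ 21 180  33  13] [-0.236  0.185  0.012]
34 [130.1 213.4] [125 210  11   9] [0.073 0.047 0.012]
190 [ 97.9 252.7] [ 80 249  38   8] [-0.007 -0.082  0.012]
101 [228.4 259. ] [222 253  14  13] [ 0.36  -0.141  0.012]
291 [265.1 279.3] [255 269  22  21] [ 0.454 -0.213  0.012]
wood
1053 [493.4  20. ] [463   0  49  53] [1.739 1.037 0.012]
3205 [459.2  72.3] [413  29  89  98] [1.386 0.64  0.012]
644 [256.4 211.8] [241 195  32  34] [0.457 0.013 0.012]
1111 [168.9 318.2] [149 295  40  47] [ 0.198 -0.295  0.012]
side base [-4.27945716e-03 -1.45037533e-02  2.22044605e-16]
white
252 [49.6 12. ] [37  5 28 15] [0.485 1.561 0.012]
234 [14.6 18.4] [ 0 11 34 19] [0.331 1.611 0.012]
1420 [30.4 39.9] [ 0 23 65 36] [0.312 1.394 0.012]
28 [319.4 124.6] [315 122   9   6] [0.923 0.162 0.012]
73 [207.9 172.5] [202 168  13  10] [0.443 0.238 0.012]
115 [205.1 195.9] [199 191  14  11] [0.372 0.16  0.012]
142 [352.1 217.1] [342 212  20  11] [ 0.686 -0.217  0.012]
68 [148.2 249.4] [142 239  13  23] [0.111 0.102 0.012]
216 [300.8 256. ] [291 248  20  17] [ 0.454 -0.216  0.012]
115 [260.6 258.6] [255 253  12  12] [ 0.354 -0.144  0.012]
42 [147.5 260.3] [145 254   6  13] [0.088 0.071 0.012]
711 [ 80.6 285.5] [ 58 265  43  37] [-0.106  0.123  0.012]
37 [165.  280.4] [160 274  10  16] [ 0.09  -0.02   0.012]
338 [145.9 318.1] [124 305  43  23] [-0.016 -0.084  0.012]
wood
2600 [292.5  27.6] [227   0 114  70] [1.31  0.718 0.012]
299 [357.7  48.8] [345  36  27  26] [1.42  0.405 0.012]
523 [251.9 210.9] [233 196  38  30] [0.452 0.011 0.012]
874 [253.3 327.4] [236 306  37  43] [ 0.194 -0.296  0.012]
```

```bash
python3 - <<'E'
from h import *
s=env.state();M=R.from_quat(s["tcp_rot"]).as_matrix();print("toolaxes",M.round(3).tolist())
for n in("scene","side"):
    c=cap(n);h=cv2.cvtColor(c["img"],cv2.COLOR_BGR2HSV)
    m=((h[...,0]>13)&(h[...,0]<26)&(h[...,1]>90)&(h[...,2]>150))
    x,y=(256,212) if n=="scene" else (252,211)
    mm=np.zeros_like(m);mm[y-24:y+24,x-24:x+24]=m[y-24:y+24,x-24:x+24]
    P=np.array([onz(c,u,v,.012)[:2] for v,u in zip(*np.nonzero(mm))],np.float32)
    print(n,"carrier",cv2.minAreaRect(P*1000))
t=np.array([.454,-.2145,.20]);print("tool cm to wide ring",totool(s,t-s["ee_pos"]))
E
```

```text
toolaxes [[0.906, -0.422, -0.0], [-0.422, -0.906, -0.001], [0.0, 0.001, -1.0]]
scene carrier ((457.83673095703125, 17.057735443115234), (73.5835189819336, 115.66664123535156), 12.398099899291992)
side carrier ((453.3905334472656, 13.85955810546875), (72.56583404541016, 109.25382995605469), 12.876365661621094)
tool cm to wide ring [50.21437304 62.74607229  2.27451751]
```

View pics/scene1.png

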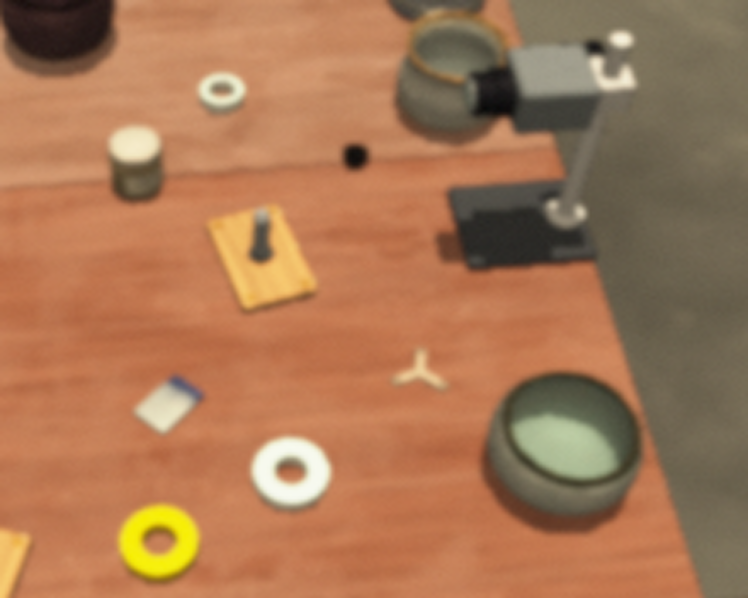

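Clear close view: carrier with post in the middle, wide ring below right, narrow ring above, camera lens pointing left.

```bash
python3 -m jog '[[3.6,4.5,0.2,0,1],[3.6,4.5,0.2,0,1],[3.6,4.5,0.2,0,1],[3.6,4.5,0.2,0,1],[3.6,4.5,0.2,0,1],[3.6,4.5,0.2,0,1],[3.6,4.5,0.2,0,1],[3.6,4.5,0.2,0,1],[3.6,4.5,0.2,0,1],[3.6,4.5,0.2,0,1],[3.6,4.5,0.2,0,1],[3.6,4.5,0,0,1]]'
python3 -m jog '[[3.5,4.4,0,0,1],[3.5,4.3,0,0,1],[0,0,0,-1,1],[0,0,0,-1,1],[0,0,0,-1,1],[0,0,0,-1,1],[0,0,0,-0.7,1],[0,0,0,0,1]]'
python3 - <<'E'
from h import *
c=cap("wrist");s=c["s"];h=cv2.cvtColor(c["img"],cv2.COLOR_BGR2HSV);cv2.imwrite("pics/w1.png",c["img"])
print(R.from_quat(s["tcp_rot"]).as_matrix().round(3).tolist(),s["ee_pos"],s["wrist_force"])
for a,ce,st in blobs(c,(h[...,1]<60)&(h[...,2]>170),300):
    print(a,ce,st,onz(c,*ce,.012).round(4),totool(s,onz(c,*ce,.012)-s["ee_pos"]))
E
```

```text
time: 1.85
ee_pos: [0.4277, -0.1073, 0.2009]
tcp_rot: [0.976, -0.216, 0.001, -0.0]
wrist_force: [0.8, 1.5, -0.4]
grip_width: 0.0871
gripper_force: 0.0
time: 2.85
ee_pos: [0.4542, -0.2137, 0.2007]
tcp_rot: [0.994, 0.109, 0.0, 0.0]
wrist_force: [0.1, 0.1, 0.3]
grip_width: 0.0869
gripper_force: 0.0
[[0.976, 0.217, 0.0], [0.217, -0.976, -0.0], [0.0, 0.0, -1.0]] [ 0.45417711 -0.21374551  0.20065108] [0.08950358 0.05170037 0.25446749]
352 [195.4  41.3] [177  27  39  36] [ 0.5768 -0.1246  0.012 ] [13.90125961 -6.03506333 18.86733165]
1576 [254.8 172.2] [230 147  51  51] [ 0.4551 -0.2152  0.012 ] [ 0.05259035  0.15706483 18.86512518]
371 [182.7 230.3] [175 213  21  29] [ 0.3664 -0.1457  0.012 ] [-7.0875224  -8.5542256  18.86346123]
```

View pics/w1.png

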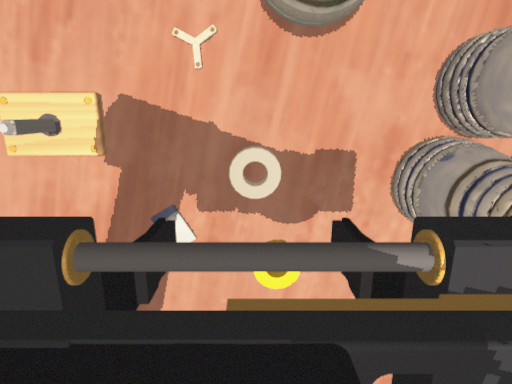

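The wrist view shows the wide ring at (255,172), directly below the tool, with the vases well clear to the right.

```bash
python3 -m jog '[[0.05,0.15,4,0,1],[0,0,4,0,1],[0,0,4,0,1],[0,0,4,0,1],[0,0,2.5,0,1],[0,0,1.1,0,1],[0,0,0,0,1],[0,0,0,0,-1],[0,0,0,0,-1],[0,0,0,0,-1],[0,0,0,0,-1],[0,0,0,0,-1]]' 15
python3 -m jog '[[0,0,-2,0,-1],[0,0,-4,0,-1],[0,0,-4,0,-1],[0,0,0,0,-1]]'
python3 - <<'E'
from h import *
s=env.state();print(totool(s,np.array([.4556,.0135,.15])-s["ee_pos"]))
E
```

```text
time: 4.4
ee_pos: [0.4553, -0.2152, 0.0051]
tcp_rot: [0.994, 0.11, 0.0, 0.0]
wrist_force: [-1.6, 0.1, 4.3]
grip_width: 0.0599
gripper_force: 15.0
time: 4.9
ee_pos: [0.4571, -0.2155, 0.1074]
tcp_rot: [0.994, 0.11, 0.003, 0.001]
wrist_force: [0.1, 1.5, -1.9]
grip_width: 0.0602
gripper_force: 15.0
[  4.89504027 -22.36141278  -4.28728145]
```

```bash
python3 -m jog '[[0,-1,-3,0,-1],[0,-4,-2,0,-1],[0,-5,0,0,-1],[-1,-5,0,0,-1],[-1,-4,0,0,-1],[-0.5,-3,0,0,-1],[-0.5,-0.4,0,0,-1],[0,0,0,0,-1],[0,0,0,0,-1]]'
cat > post.py <<'E'
from h import *
import sys
c=cap("wrist");s=c["s"];h=cv2.cvtColor(c["img"],cv2.COLOR_BGR2HSV);cv2.imwrite(sys.argv[1],c["img"])
m=(h[...,0]>13)&(h[...,0]<28)&(h[...,1]>70)&(h[...,2]>130)
print(s["ee_pos"])
for a,ce,st in blobs(c,m,1500):
    x,y,w,hh=st; k=np.zeros(m.shape,np.uint8);k[y:y+hh,x:x+w]=m[y:y+hh,x:x+w]
    cn=max(cv2.findContours(k,0,2)[0],key=cv2.contourArea)[:,0]
    P=np.array([onz(c,u,v,.012)[:2]*1000 for u,v in cn],np.float32);print(a,ce,st,cv2.minAreaRect(P))
E
python3 post.py pics/w2.png
```

```text
time: 6.02
ee_pos: [0.3769, -0.0037, 0.1542]
tcp_rot: [0.994, 0.109, -0.0, 0.0]
wrist_force: [1.3, -0.5, -0.9]
grip_width: 0.0601
gripper_force: 15.0
[ 0.3768912  -0.00366292  0.15421028]
8339 [249.1  92.6] [190  55 119  78] ((457.66143798828125, 18.468814849853516), (69.15252685546875, 108.68645477294922), 12.676595687866211)
```

View pics/w2.png

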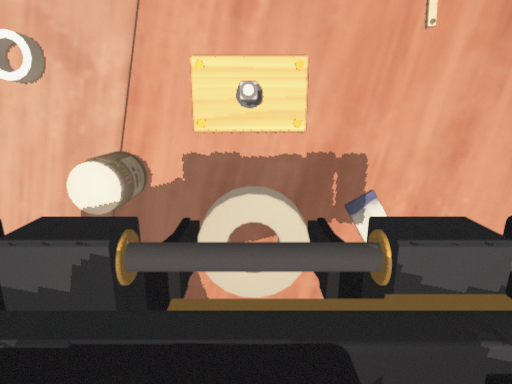

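The carrier's plate is centred near (249,93) with the post's top at (248,90). The held ring is centred at column 254, with its front edge at row 187.

```bash
python3 - <<'E'
from h import *
c=cap("wrist");s=c["s"];T=R.from_quat(s["tcp_rot"])
print("post top pt",onz(c,248,90,.078),"foot",onz(c,249.5,99,.012))
p=lambda v:proj(c,T.apply(v)+s["ee_pos"])
print("ring front edge pred",p([.03,0,-.013]),p([.03,0,.005]))
for y in(.0185,.0165):print(totool(s,np.array([.4575,y,.154])-s["ee_pos"]))
E
```

```text
post top pt [0.45776075 0.01838113 0.078     ] foot [0.45391994 0.01720322 0.012     ]
ring front edge pred [253.59868824 191.31942346] [253.56832435 183.18481805]
[ 8.34237232 -0.41822187  0.0235141 ]
[ 8.29893336 -0.22299622  0.02357214]
```

```bash
python3 -m jog '[[3,-0.2,0,0,-1],[3,-0.2,0,0,-1],[2.4,0,0,0,-1],[0,0,0,0,-1],[0,0,3,0,-1],[0,0,3,0,-1],[0,0,1.5,0,-1],[0,0,1,0,-1],[0,0,0,0,-1]]'
python3 -m jog '[[0,0,1,0,-1],[0,0,1,0,-1],[0,0,0,0,-1]]'
python3 - <<'E'
from h import *
s=env.state();print(s["ee_pos"],s["wrist_force"],s["wrist_torque"])
a=cap("scene")["img"][165:235,210:310];b=cap("side")["img"][165:235,200:300]
cv2.imwrite("pics/fit1.png",cv2.resize(np.hstack([a,b]),None,fx=4,fy=4,interpolation=cv2.INTER_CUBIC))
E
```

```text
time: 7.25
ee_pos: [0.4573, 0.0188, 0.0692]
tcp_rot: [0.994, 0.11, -0.001, 0.0]
wrist_force: [1.2, -0.4, -0.1]
grip_width: 0.0601
gripper_force: 15.0
time: 7.62
ee_pos: [0.4572, 0.019, 0.0488]
tcp_rot: [0.994, 0.11, -0.001, 0.0]
wrist_force: [-0.6, 0.2, -1.4]
grip_width: 0.0599
gripper_force: 15.0
[0.45718795 0.01899222 0.04875777] [-0.63400619  0.16315568 -1.42994888] [-0.08468289 -0.03600547 -0.00687992]
```

View pics/fit1.png

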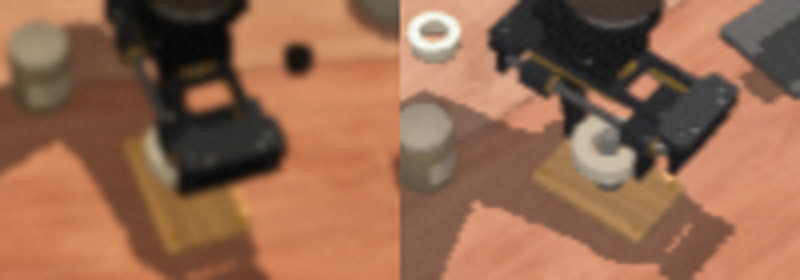

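The side half shows the post coming through the held ring, with no contact force. I'll lower it fully.

```bash
python3 -m jog '[[0,0,1,0,-1],[0,0,1,0,-1],[0,0,0.7,0,-1],[0,0,0.35,0,-1],[0,0,0,0,-1]]'
python3 -m jog '[[0,0,0,0,0],[0,0,0,0,0.2],[0,0,0,0,0.8],[0,0,0,0,1],[0,0,-2,0,1],[0,0,-4,0,1],[0,0,-4,0,1],[0,0,-3,0,1],[-2,-2,0,0,1],[0,-4,0,0,1],[0,0,0,0,1]]'
python3 - <<'E'
from h import *
s=env.state();print(totool(s,np.array([.4435,.24,.18])-s["ee_pos"]))
E
```

```text
time: 8.35
ee_pos: [0.4577, 0.0191, 0.0187]
tcp_rot: [0.994, 0.11, -0.0, 0.0]
wrist_force: [0.9, -0.3, 0.2]
grip_width: 0.0599
gripper_force: 15.0
time: 9.72
ee_pos: [0.425, 0.0748, 0.1495]
tcp_rot: [0.994, 0.112, 0.001, -0.0]
wrist_force: [1.0, -0.1, -0.1]
grip_width: 0.0866
gripper_force: 0.0
[  5.47533349 -15.69602133  -3.03348002]
```

```bash
python3 -m jog '[[1.4,-4,-1,0,1],[1.4,-4,-1,0,1],[1.4,-4,-1,0,1],[1.3,-3.7,0,0,1],[0,0,0,0,1],[0,0,0,0,1]]'
python3 - <<'E'
from h import *
c=cap("wrist");s=c["s"];h=cv2.cvtColor(c["img"],cv2.COLOR_BGR2HSV);cv2.imwrite("pics/w3.png",c["img"])
for a,ce,st in blobs(c,(h[...,1]<60)&(h[...,2]>160),300):
    print(a,ce,st,onz(c,*ce,.012).round(4),totool(s,onz(c,*ce,.012)-s["ee_pos"]))
d=cap("scene");print("mug edge pts",onz(d,214,135,.08),onz(d,196,131,.05))
E
```

```text
time: 10.48
ee_pos: [0.4443, 0.2377, 0.1785]
tcp_rot: [0.994, 0.11, -0.001, 0.0]
wrist_force: [0.8, 0.6, 0.7]
grip_width: 0.0869
gripper_force: 0.0
693 [253.9 177.5] [234 158  41  40] [0.4432 0.2368 0.012 ] [-0.10173602  0.04938008 16.65208649]
1067 [458.1 199.6] [429 185  58  32] [0.4679 0.0113 0.012 ] [-2.60600345 22.60146878 16.67401494]
725 [333.5 287.4] [315 274  40  25] [0.3332 0.1149 0.012 ] [-13.49238427   9.54256985  16.67953516]
mug edge pts [0.34565833 0.29427212 0.08      ] [0.28355893 0.35342912 0.05      ]
```

View pics/w3.png

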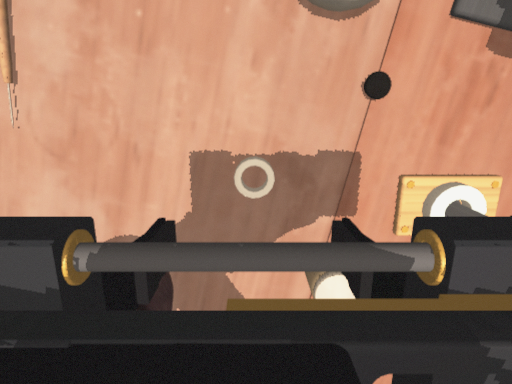

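The narrow ring is at (254,178), right below the tool. The wide ring lies home on the carrier at (458,200), and the mug and jar are clear.

```bash
python3 -m jog '[[-0.1,0.05,4,0,1],[0,0,4,0,1],[0,0,4,0,1],[0,0,3,0,1],[0,0,1.3,0,1],[0,0,1,0,1],[0,0,0,0,1],[0,0,0,0,-1],[0,0,0,0,-1],[0,0,0,0,-1],[0,0,0,0,-1],[0,0,0,0,-1]]' 12
python3 -m jog '[[0,0,0,0,-1],[0,0,-2,0,-1],[0,0,-4,0,-1],[0,0,-4,0,-1],[0,0,-4,0,-1],[0,0,-2,0,-1],[0,0,0,0,-1]]'
python3 - <<'E'
from h import *
s=env.state();print(totool(s,np.array([.4577,.0188,.168])-s["ee_pos"]))
E
```

```text
time: 12.08
ee_pos: [0.4437, 0.2379, 0.0061]
tcp_rot: [0.994, 0.11, 0.0, -0.0]
wrist_force: [1.0, 0.1, -0.0]
grip_width: 0.0449
gripper_force: 0.1
time: 12.95
ee_pos: [0.4443, 0.2385, 0.1674]
tcp_rot: [0.994, 0.11, 0.001, -0.001]
wrist_force: [-0.4, 0.5, -1.4]
grip_width: 0.043
gripper_force: 12.0
[-3.49481488 21.73522528 -0.1154322 ]
```

```bash
python3 -m jog '[[-2,3.5,0,0,-1],[-2.5,4.5,0,0,-1],[-2.5,4.5,0,0,-1],[-2.5,4.5,0,0,-1],[-2,4.7,0,0,-1],[0,0,1.2,0,-1],[0,0,0,0,-1],[0,0,0,0,-1]]'
python3 post.py pics/w4.png
python3 - <<'E'
from h import *
c=cap("wrist");s=c["s"]
T=R.from_quat(s["tcp_rot"]);p=lambda v:proj(c,T.apply(v)+s["ee_pos"])
print(s["ee_pos"],"ring front edge pred",p([.022,0,-.012]),p([.022,0,.006]),"post top pred",proj(c,[.4577,.0188,.078]))
print(totool(s,np.array([.4577,.0188,.154])-s["ee_pos"]))
E
```

```text
time: 13.95
ee_pos: [0.3792, 0.0018, 0.1537]
tcp_rot: [0.994, 0.111, -0.0, 0.0]
wrist_force: [-0.2, -0.0, -1.0]
grip_width: 0.0426
gripper_force: 12.0
[0.37921827 0.00175724 0.15366044]
5170 [255.1  96.6] [195  59 119  77] ((457.81549072265625, 18.606552124023438), (68.45747375488281, 108.83744812011719), 12.691109657287598)
[0.37934515 0.00188659 0.15387702] ring front edge pred [253.59230106 206.06987003] [253.56309992 196.60448646] post top pred [254.50760357  94.9790148 ]
[ 8.01557683  0.07689368 -0.01531375]
```

View pics/w4.png

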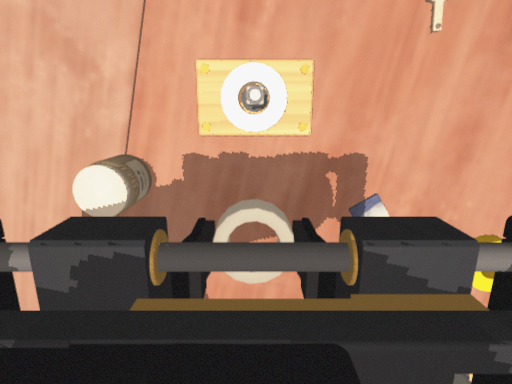

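The post is at (255,96), concentric with the wide ring, and the narrow ring is held centrally at column 253.

```bash
python3 -m jog '[[3,0.1,0,0,-1],[3,0,0,0,-1],[2.05,0,0,0,-1],[0,0,0,0,-1],[0,0,3,0,-1],[0,0,2.5,0,-1],[0,0,1,0,-1],[0,0,1,0,-1],[0,0,0.7,0,-1],[0,0,0,0,-1]]'
python3 -m jog '[[0,0,1,0,-1],[0,0,1,0,-1],[0,0,0,0,-1]]'
python3 - <<'E'
from h import *
s=env.state();print(s["ee_pos"],s["wrist_force"],s["wrist_torque"])
E
```

```text
time: 15.3
ee_pos: [0.4576, 0.0176, 0.072]
tcp_rot: [0.994, 0.11, -0.0, 0.0]
wrist_force: [0.7, 0.3, -1.0]
grip_width: 0.0425
gripper_force: 12.0
time: 15.68
ee_pos: [0.4569, 0.0173, 0.0511]
tcp_rot: [0.994, 0.11, -0.001, 0.0]
wrist_force: [0.3, -0.3, -0.5]
grip_width: 0.0431
gripper_force: 12.0
[0.45692545 0.01729657 0.05105585] [ 0.34588554 -0.34653808 -0.50095446] [-0.07262364 -0.0394144  -0.00541903]
```

```bash
python3 -m jog '[[0,0,0.8,0,-1],[0,0,0.4,0,-1],[0,0,0.1,0,-1],[0,0,0,0,-1]]'
python3 -m jog '[[0,0,0,0,0],[0,0,0,0,0.2],[0,0,0,0,0.8],[0,0,0,0,1],[0,0,-2,0,1],[0,0,-4,0,1],[0,0,-4,0,1],[-4,0,-2,0,1],[-5,0,0,0,1],[-3,0,0,0,1],[0,0,0,0,1]]'
python3 post.py pics/w5.png
python3 - <<'E'
from h import *
a=cap("scene");cv2.imwrite("pics/sc5.png",a["img"])
b=cap("side");cv2.imwrite("pics/sd5.png",b["img"])
w=cv2.imread("pics/w5.png")
k=lambda i,y,x:cv2.resize(i[y:y+100,x:x+130],(390,300),interpolation=cv2.INTER_CUBIC)
cv2.imwrite("pics/m5.png",np.vstack([np.hstack([k(w,20,190),k(w,10,60)*0]),np.hstack([k(a["img"],130,280),k(b["img"],100,240)])]))
E
```

```text
time: 16.18
ee_pos: [0.4577, 0.0176, 0.039]
tcp_rot: [0.994, 0.11, -0.0, 0.0]
wrist_force: [0.0, 0.3, -0.4]
grip_width: 0.043
gripper_force: 12.0
time: 17.55
ee_pos: [0.3387, -0.0093, 0.1592]
tcp_rot: [0.994, 0.11, 0.0, -0.0]
wrist_force: [0.6, 0.3, 1.2]
grip_width: 0.0873
gripper_force: 0.0
[ 0.33868761 -0.00925522  0.15915477]
5533 [253.1  51.9] [192  10 121  82] ((457.4398498535156, 18.492477416992188), (69.28030395507812, 108.8611831665039), 12.624865531921387)
```

View pics/m5.png

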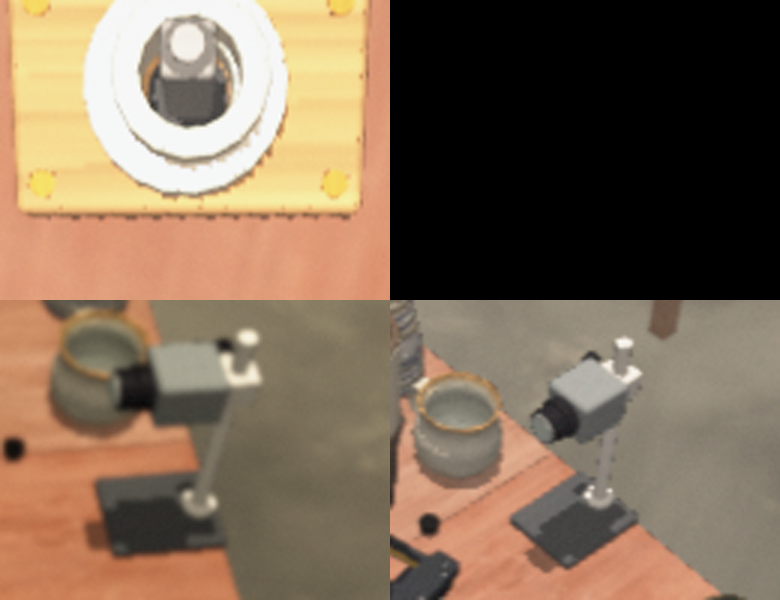

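Top-left crop: both rings are stacked round the post, sitting flat. The bottom crops show the inspection camera, with its lens front at about (320,160) in scene and (292,142) in side. Next is a high look at the camera for its pose.

```bash
python3 -m jog '[[1,0.5,-4,0,1],[1,0.5,-4,0,1],[1,0,-4,0,1],[1,0,-4,0,1],[2,0,-3,0,1],[2,0,0,0,1],[0,0,0,0,1],[0,0,0,0,1]]'
python3 - <<'E'
from h import *
import pickle
c=cap("wrist");pickle.dump(c,open("wc.pkl","wb"));print(c["s"]["ee_pos"])
a=cv2.imread("pics/sc5.png");b=cv2.imread("pics/sd5.png")
k=lambda i,y,x,w,h,W,H:cv2.resize(i[y:y+h,x:x+w],(W,H),interpolation=cv2.INTER_CUBIC)
# wrist cols 100-420 rows 0-230 at 2.4x ; scene/side crops at 6x -> stacked
W=c["img"][0:200,:]
top=cv2.resize(W,(800,312),interpolation=cv2.INTER_CUBIC)
bot=np.hstack([k(a,138,305,66,48,396,288),np.zeros((288,8,3),np.uint8),k(b,112,278,66,48,396,288)])
cv2.imwrite("pics/m6.png",np.vstack([top,bot]))
for nm,p in(("lens guess",[.58,.08,.2]),("plate",[.65,.08,0])):print(nm,proj(c,p))
o1,d1=ray(cap("scene"),320,160);o2,d2=ray(cap("side"),292.3,141.7)
A=np.array([d1,-d2]).T;t=np.linalg.lstsq(A,o2-o1,rcond=None)[0];print(o1+d1*t[0],o2+d2*t[1])
E
```

```text
time: 18.7
ee_pos: [0.4208, -0.0009, 0.3483]
tcp_rot: [0.994, 0.11, -0.001, 0.0]
wrist_force: [-0.1, 0.1, 0.5]
grip_width: 0.0869
gripper_force: 0.0
[ 0.42082021 -0.0009436   0.34834013]
lens guess [203.44521395 -10.86925003]
plate [233.40061556 -12.0271926 ]
[0.63338865 0.03322372 0.20125078] [0.63267412 0.03186517 0.19976975]
```

View pics/m6.png

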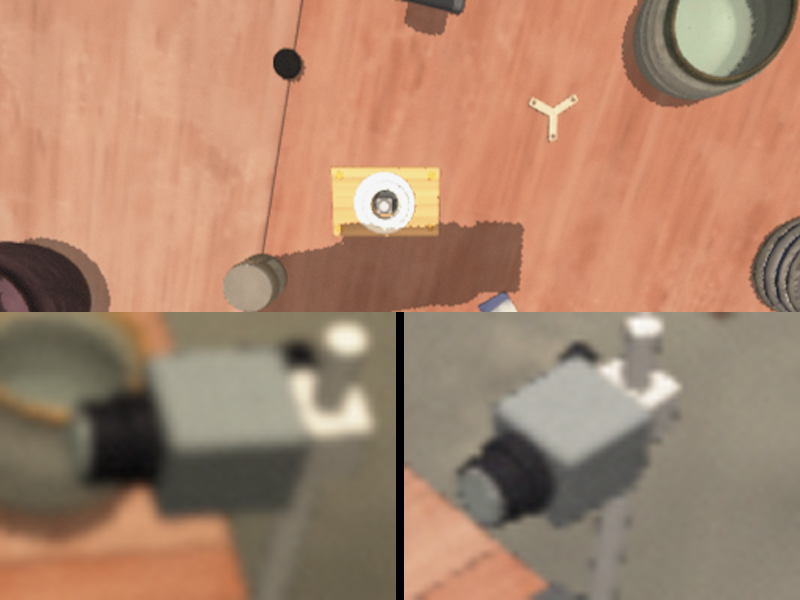

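The bottom crops show the glass centre at about (318.6,158.9) in scene and (291.1,142.4) in side. The wrist view shows only the tip of the camera plate at the top edge, so I'll move closer, staying above it, and measure the axis numerically.

```bash
python3 -m jog '[[2,0,-1,0,1],[4,0,-1,0,1],[4,0,0,0,1],[2,0,0,0,1],[0,0,0,0,1],[0,0,0,0,1]]'
python3 - <<'E'
from h import *
import pickle
w=cap("wrist");pickle.dump(w,open("wc.pkl","wb"));print(w["s"]["ee_pos"])
A=cap("scene");B=cap("side");A["img"]=cv2.imread("pics/sc5.png");B["img"]=cv2.imread("pics/sd5.png")
L=[onz(A,318.6,158.9,.2),onz(B,291.1,142.4,.2)];print("lens",L)
lens=np.mean(L,0)
print("wrist proj lens",proj(w,lens),"plate ctr",proj(w,lens+[.07,0,-.19]))
for n,c in(("scene",A),("side",B),("wrist",w)):
    h=cv2.cvtColor(c["img"],cv2.COLOR_BGR2HSV);p=proj(c,lens+[.07,.0,-.19]);print(n,p)
    g=np.ptp(c["img"].astype(int),axis=2)
    m=(g<22)&(h[...,2]<95)
    for a,ce,st in blobs(c,m,150):
        if np.hypot(*(ce-p))<(140 if n=="wrist" else 40):
            x,y,ww,hh=st;lab=cv2.connectedComponents(m.astype(np.uint8))[1]
            k=(lab==np.bincount(lab[y:y+hh,x:x+ww][m[y:y+hh,x:x+ww]]).argmax())
            P=np.array([onz(c,u,v,.012)[:2]*1000 for v,u in zip(*np.nonzero(k))],np.float32)
            print(a,ce,st,cv2.minAreaRect(P))
E
```

```text
time: 19.6
ee_pos: [0.5372, 0.0252, 0.3692]
tcp_rot: [0.994, 0.11, -0.0, 0.0]
wrist_force: [0.5, -0.2, -0.4]
grip_width: 0.0871
gripper_force: 0.0
[0.53723311 0.02516408 0.36922622]
lens [array([0.63086011, 0.03887463, 0.2       ]), array([0.62740483, 0.03184919, 0.2       ])]
wrist proj lens [263.39249384  87.48956543] plate ctr [269.7251133   50.24504611]
scene [332.21362271 199.81554892]
475 [333.8 161.4] [315 142  41  30] ((729.8075561523438, 204.65603637695312), (102.51922607421875, 168.4049072265625), 46.200279235839844)
781 [331.6 201.8] [313 188  43  27] ((701.057861328125, 30.266700744628906), (119.29759216308594, 93.67414093017578), 0.5859447121620178)
side [300.742101   171.31694512]
272 [302.4 139.1] [287 131  31  17] ((814.8804321289062, 146.29534912109375), (86.06969451904297, 113.80037689208984), 46.74110794067383)
401 [302.2 176.5] [281 167  41  22] ((692.6746826171875, 26.76193618774414), (90.89888763427734, 116.12582397460938), 89.3772964477539)
wrist [269.7251133   50.24504611]
1925 [269.8  68.1] [241  42  60  53] ((671.129150390625, 33.6547737121582), (92.64495849609375, 58.812034606933594), 89.58424377441406)
182 [190.3 123.1] [183 116  15  15] ((562.9939575195312, 137.2723388671875), (22.419452667236328, 23.24364471435547), 12.611879348754883)
```

```bash
python3 - <<'E'
from h import *
import pickle
w=pickle.load(open("wc.pkl","rb"));h=cv2.cvtColor(w["img"],cv2.COLOR_BGR2HSV);g=np.ptp(w["img"].astype(int),axis=2)
for v in range(0,112,2):
    print(v,"".join("." if g[v,u]>=25 else ("#" if h[v,u,2]<45 else "+" if h[v,u,2]<80 else "o" if h[v,u,2]<170 else "W") for u in range(215,325)))
E
```

```text
0 ................................ooooWWWWWWWWWWWWWWWWWWWWWWWWWWWWWWWWWWWWWWWWWWWWWWWWWWWWWWWWWWWWWWWWWooo......
2 ................................oooWWWWWWWWWWWWWWWWWWWWWWWWWWWWWWWWWWWWWWWWWWWWWWWWWWWWWWWWWWWWWWWWWWoo.......
4 ...............................ooooWWWWWWWWWWWWWWWWWWWWWWWWWWWWWWWWWWWWWWWWWWWWWWWWWWWWWWWWWWWWWWWWWooo.......
6 ...............................ooooWWWWWWWWWWWWWWWWWWWWWWWWWWWWWWWWWWWWWWWWWWWWWWWWWWWWWWWWWWWWWWWWWoo........
8 ...............................oooWWWWWWWWWWWWWWWWWWWWWWWWWWWWWWWWWWWWWWWWWWWWWWWWWWWWWWWWWWWWWWWWWooo........
10 ..............................ooooWWWWWWWWWWWWWWWWWWWWWWWWWWWWWWWWWWWWWWWWWWWWWWWWWWWWWWWWWWWWWWWWWoo.........
12 ..............................oooWWWWWWWWWWWWWWWWWWWWWWWWWWWWWWWWWWWWWWWWWWWWWWWWWWWWWWWWWWWWWWWWWooo.........
14 ..............................oooWWWWWWWWWWWWWWWWWWWWWWWWWWWWWWWWWWWWWWWWWWWWWWWWWWWWWWWWWWWWWWWWWoo..........
16 .............................ooooWWWWWWWWWWWWWWWWWWWWWWWWWWWWWWWWWWWWWWWWWWWWWWWWWWWWWWWWWWWWWWWWooo..........
18 .............................oooWWWWWWWWWWWWWWWWWWWWWWWWWWWWWWWWWWWWWWWWWWWW
[... 4584 characters left out ...]
..........
100 ..............................................................................................................
102 ..............................................................................................................
104 ..............................................................................................................
106 ..............................................................................................................
108 ..............................................................................................................
110 ..............................................................................................................
```

```bash
python3 - <<'E'
from h import *
import pickle
w=pickle.load(open("wc.pkl","rb"));h=cv2.cvtColor(w["img"],cv2.COLOR_BGR2HSV);g=np.ptp(w["img"].astype(int),axis=2);V=h[...,2]
print("lens",onz(w,262,88.5,.2))
def fit(px,z):
    P=np.array([onz(w,u,v,z)[:2] for u,v in px]);a,b=np.polyfit(P[:,0],P[:,1],1);return np.degrees(np.arctan(a)),a*.63+b,a*.70+b,np.std(P[:,1]-a*P[:,0]-b)
run=lambda m,v:(np.nonzero(m[v,215:325])[0][[0,-1]]+215)
N=g<25;W=(g<25)&(V>=170)
for z in(.22,.23,.24):
    for s in(0,1):print("box",z,s,fit([(run(W,v)[s],v) for v in range(0,37 if s==0 else 41)],z))
for z in(.008,.015):
    print("plate",z,fit([(run(N,v)[0],v) for v in range(58,78)],z),fit([(run(N,v)[1],v) for v in range(60,93)],z))
# front edge of box top
fr=[(u,max(v for v in range(20,60) if W[v,u])) for u in range(252,298)]
P=np.array([onz(w,u,v,.23)[:2] for u,v in fr]);print("front edge angle",np.degrees(np.arctan(np.polyfit(P[:,1],P[:,0],1)[0])),P[:,0].mean())
E
```

```text
lens [0.62786997 0.03652409 0.2       ]
box 0.22 0 (np.float64(-1.4545285124477512), np.float64(0.0651030338631834), np.float64(0.06332561020532886), np.float64(0.00025828169397501956))
box 0.22 1 (np.float64(-1.3387644631390654), np.float64(0.009072964070675912), np.float64(0.007437056999681196), np.float64(0.0002625963326759877))
box 0.23 0 (np.float64(-1.454528512447781), np.float64(0.06428869012717542), np.float64(0.06251126646932084), np.float64(0.0002500020330062211))
box 0.23 1 (np.float64(-1.338764463139071), np.float64(0.010056423031041291), np.float64(0.00842051596004657), np.float64(0.00025417835859216625))
box 0.24 0 (np.float64(-1.4545285124477807), np.float64(0.06347434639116745), np.float64(0.06169692273331286), np.float64(0.0002417223720374221))
box 0.24 1 (np.float64(-1.3387644631390658), np.float64(0.01103988199140668), np.float64(0.009403974920411964), np.float64(0.00024576038450834425))
plate 0.008 (np.float64(-1.0562251624368315), np.float64(0.08486559498717026), np.float64(0.08357502631962314), np.float64(0.00044065657777547795)) (np.float64(-0.23598029734840498), np.float64(-0.012281696950901188), np.float64(-0.012570002902193893), np.float64(0.00044370683526038395))
plate 0.015 (np.float64(-1.0562251624368197), np.float64(0.08426455895030885), np.float64(0.08297399028276173), np.float64(0.00043476935072816325)) (np.float64(-0.2359802973484076), np.float64(-0.011579924154949043), np.float64(-0.011868230106241752), np.float64(0.0004377788563911903))
front edge angle 0.1115847495800264 0.6634319923316364
```

```bash
python3 -m jog '[[-3,-0.5,0,0,1],[-3,-0.5,0,0,1],[-1.9,-0.1,3,0,1],[0,0,5,0,1],[0,0,5,0,1],[0,0,5,0,1],[0,0,3,0,1],[0,0,0,0,1],[0,0,0,0,1]]'
python3 - <<'E'
from h import *
s=env.state();print(totool(s,np.array([.4577,.0186,.051])-s["ee_pos"]), R.from_quat(s["tcp_rot"]).as_euler("xyz",degrees=True))
E
```

```text
time: 20.88
ee_pos: [0.4595, 0.0191, 0.1608]
tcp_rot: [0.994, 0.11, 0.002, -0.0]
wrist_force: [-0.8, 0.1, 0.3]
grip_width: 0.087
gripper_force: 0.0
[-2.21929159e-01  4.64753011e-03  1.09777730e+01] [179.99477835  -0.1881413   12.65831234]
```

```bash
python3 -m jog '[[-0.15,0,3,0,1],[0,0,3,0,1],[0,0,3,0,1],[0,0,1.3,0,1],[0,0,0.7,0,1],[0,0,0,0,1],[0,0,0,0,-0.3],[0,0,0,0,-1],[0,0,0,0,-1],[0,0,0,0,-1],[0,0,0,0,-1],[0,0,0,0,-1]]' 40
python3 -m jog '[[0,0,0,0,-1],[0,0,0,0,-1]]'
```

```text
time: 22.38
ee_pos: [0.457, 0.0185, 0.049]
tcp_rot: [0.994, 0.11, -0.0, 0.0]
wrist_force: [0.3, 0.4, -0.2]
grip_width: 0.0349
gripper_force: 0.0
time: 22.62
ee_pos: [0.457, 0.0185, 0.049]
tcp_rot: [0.994, 0.11, -0.0, 0.0]
wrist_force: [0.2, 0.8, -0.4]
grip_width: 0.015
gripper_force: 0.0
```

```bash
python3 -m jog '[[0,0,-0.2,0,-1],[0,0,0,0,-1],[0,0,0,0,-1],[0,0,0,0,-1]]' 40
python3 -m jog '[[0,0,-1,0,-1],[0,0,-2,0,-1],[0,0,-3,0,-1],[0,0,-4,0,-1],[0,0,-4,0,-1],[0,0,-2,0.6,-1],[0,0,-1,0.6,-1],[0,0,0,0.5,-1],[0,0,0,0,-1],[0,0,0,0,-1]]'
python3 - <<'E'
from h import *
s=env.state();print(s["ee_pos"],s["wrist_torque"],R.from_quat(s["tcp_rot"]).as_euler("xyz",degrees=True),totool(s,np.array([.4785,.0386,.221])-s["ee_pos"]))
E
```

```text
time: 23.12
ee_pos: [0.4568, 0.0184, 0.0508]
tcp_rot: [0.994, 0.11, -0.0, 0.0]
wrist_force: [-0.5, -0.4, -4.9]
grip_width: 0.0138
gripper_force: 40.0
time: 24.38
ee_pos: [0.4566, 0.0184, 0.221]
tcp_rot: [1.0, -0.008, -0.0, 0.0]
wrist_force: [0.6, -0.3, -4.3]
grip_width: 0.0138
gripper_force: 40.0
[0.45664196 0.01839495 0.22104554] [-0.00914934 -0.08242303  0.03624398] [ 1.79999735e+02  2.16789695e-02 -9.20178319e-01] [ 2.15307579 -2.0553474   0.0037294 ]
```

```bash
python3 -m jog '[[0.7,-0.7,0,0,-1],[0.7,-0.7,0,0,-1],[0.65,-0.65,0,0,-1],[0,0,0,0,-1],[0,0,0,0,-1],[0,0,0,0,-1]]'
python3 - <<'E'
from h import *
c=cap("wrist");s=c["s"];h=cv2.cvtColor(c["img"],cv2.COLOR_BGR2HSV)
print(s["ee_pos"],R.from_quat(s["tcp_rot"]).as_euler("xyz",degrees=True))
for n in("wrist","scene","side"):
    c=cap(n);h=cv2.cvtColor(c["img"],cv2.COLOR_BGR2HSV)
    p=proj(c,[.4785,.0386,.182])
    m=(h[...,0]>12)&(h[...,0]<28)&(h[...,1]>80)&(h[...,2]>90)
    for a,ce,st in blobs(c,m,100):
        if np.hypot(*(ce-p))<(150 if n=="wrist" else 30):
            x,y,w,hh=st
            P=np.array([onz(c,x+u,y+v,.182)[:2]*1000 for v,u in zip(*np.nonzero(m[y:y+hh,x:x+w]))],np.float32)
            print(n,p,a,ce,st,cv2.minAreaRect(P))
E
```

```text
time: 25.12
ee_pos: [0.4776, 0.0385, 0.221]
tcp_rot: [1.0, -0.009, -0.0, 0.0]
wrist_force: [-0.0, 0.0, -3.4]
grip_width: 0.0136
gripper_force: 40.0
[0.47759452 0.03847334 0.22101487] [ 1.79993872e+02  1.46928150e-02 -9.77036592e-01]
wrist [253.61073309 213.33569694] 7231 [234.7 180.2] [114 126 223  91] ((507.1755065917969, 58.66705322265625), (150.43385314941406, 60.498966217041016), 88.99835205078125)
wrist [253.61073309 213.33569694] 374 [211.1 257.7] [207 230  11  56] ((445.46990966796875, 68.98778533935547), (6.807253837585449, 42.95223617553711), 85.76673126220703)
wrist [253.61073309 213.33569694] 354 [295.4 257.6] [290 230  10  56] ((444.4437561035156, 9.847758293151855), (42.90849304199219, 6.180636882781982), 2.2103779315948486)
wrist [253.61073309 213.33569694] 4696 [259.7 303.3] [ 66 294 360  17] ((409.5201416015625, 45.849388122558594), (267.6402893066406, 13.47429084777832), 89.0062255859375)
scene [263.80165864 167.63428982] 430 [263.2 174.3] [249 153  31  32] ((477.7828369140625, 38.00654602050781), (116.75763702392578, 78.02745819091797), 85.84233093261719)
side [253.7825756 167.3016571] 360 [254.3 172.2] [234 156  40  29] ((473.7237548828125, 34.884605407714844), (114.05967712402344, 72.8377456665039), 89.12673950195312)
```

```bash
python3 -m jog '[[0.1,0,0,0,-1],[0,0,0,0,-1],[0,0,0,0,-1],[0,0,0,0,-1],[0,0,0,0,-1],[0,0,0,0,-1],[0,0,0,0,-1],[0,0,0,0,-1]]'
python3 -c "
from cell import order;print(order.hand_in())"
```

```text
time: 26.32
ee_pos: [0.4788, 0.0386, 0.221]
tcp_rot: [1.0, -0.008, -0.0, 0.0]
wrist_force: [-0.4, -1.1, -3.8]
grip_width: 0.0135
gripper_force: 40.0
the job is handed in; nothing more can be done
None
```

The job is handed in, with no verdict returned: both rings are home on the carrier, wide then narrow, and it is held upright and level with the lens, within a few millimetres of 15 cm ahead and about a degree of square, at 26.3 s.

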